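# Check that a sprue cutter's hand lever stops short of its bar

## Task

Check the hand lever of the bench sprue cutter: with the backs or outside of the fingers on the lever's outer side, press it in towards the fixed bar until it comes firmly up against its stop screw, without forcing it, and keep it there for two seconds. Then ease it back out under control, never letting it snap, until it is fully home at rest, and move clear. Grip nothing, keep off the bar and the lever's inner side, and leave the other things on the bench where they are.

Things in the scene. Friction and masses are not known exactly. Their poses are not given: they have to be found in the camera images.
- cutter: bench sprue cutter, fixed: grey base 120 x 110 x 12 mm, post, dark steel head (62 x 50 mm, top 121 mm up), jaws to local +y. Origin on the bench, on the lever's vertical pivot axis; z up. Two handles leave the head to local -y at mid height 90 mm over bare bench: the fixed bar (parallel to y) and, on its -x side (nearer the robot), the hinged lever
- bar: fixed bar handle, part of the cutter, not to be touched: origin 25 mm to local +x of the pivot axis, 90 mm above the bench; it runs from 5 to 185 mm along its own -y; its rubber grip (last 100 mm) is 18 mm thick (x) and 28 mm high
- lever (a joint): hand lever, 185 mm long, on the cutter's pivot axis: 0 = at rest, outward; grows as pressed towards the bar. At value q it points along the cutter's local (-sin(0.42 - q), -cos(0.42 - q)). The stop screw, rigid, ends its travel at 0.24 to 0.42, as the screw is set, with 10 to 35 mm left to the bar. A spring returns it; let go, it snaps at several rad/s; under 3 rad/s is eased
- press (a point): point to press: outer face of the lever's black rubber grip (85 to 185 mm from the pivot, 14 mm thick, 76 to 104 mm above the bench), 130 mm from the pivot, mid height; moves with the lever. x axis: inward normal, the way to push; y along the lever to the pivot; z up. The spring takes about 3 N here at rest, 5 to 6 N near the stop; past that, the stop is felt
- stop: brass stop screw, 10 mm thick, 57 mm long, through the bar 60 mm from the pivot, 90 mm above the bench, along the cutter's local x; origin at its round tip, which faces the lever (local -x). It is set differently each time
- jar: closed glass jar, 52 mm wide, 75 mm tall, standing on the bench on the robot's side of the cutter; origin at centre of underside. Leave alone
- bench_block: loose polished steel bench block 65 x 65 x 22 mm, beyond the bar; origin at centre of underside. Leave alone
- ring_clamp: loose wooden ring clamp 24 x 100 x 22 mm with a brass band, lying past the handles' free ends; origin at centre of underside. Leave alone
- inner (a point): point on the lever's inner side, straight through from press (14 mm), same axes: the inner half of the lever's thickness looks at the bar and is not to be touched by the fingers. The stop screw meets this side 60 mm from the pivot, where its face is 6 mm from the lever's middle line

How it is judged:
By the outcome, as a careful person would: the job done as asked, in the order asked, and still so for the second after the job is handed in, with the robot touching nothing.
It also fails if it takes over 42 s, if anything falls off the work surface, if the arm or the gripper's body presses on something with over 40 N, if the wrist force passes 120 N, or if a joint passes its speed limit or range.

## Robot

A 6-joint arm with a two-finger parallel gripper is mounted at the origin on the work surface. World frame = base frame: x ahead of the robot, y to its left, z up, the work surface at z = 0. Lengths are in m, angles in rad, forces in N, time in s.
With the tool pointing down it reaches from about 0.275 to 0.725 m from the base axis. Payload 15.9 kg.
Tool frame: the origin (TCP) lies on the front face of the gripper's body, between the roots of the fingers; the fingertips stand 73 mm ahead of it and the grasp point (between the pads) lies 54 mm ahead of it; z points along the fingers, y is the line along which they close (so a half turn about z gives the same grasp; the last joint's range is limited). The gripper opens to 85 mm and grips with 20 to 120 N. Pads are 22 mm wide; open, the fingers measure 114 mm over their backs; the gripper's body (76 mm by 85 mm) begins 54 mm behind the grasp point. The pads swing forward as they close: fully open they stand 13 mm farther back than shut.
Start: joints at [1.268, 0.213, -0.034, 1.323, 0, 1.571], TCP at [0.149, 0.477, 0.304] pointing down, gripper open.
Joint ranges: [-2.98, 2.98], [-0.74, 1.72], [-1.14, 1.35], [-2.1, 2.04], [-1.57, 1.44], [-3.14, 3.14]. Speed limits (rad/s): [1.89, 1.89, 2.39, 2.57, 3.14, 3.14].

## Interface

Orientations are given as [roll, pitch, yaw] about the fixed x, y, z axes, in that order (R = Rz(yaw) Ry(pitch) Rx(roll)).
In Python, from plant import bot, get_image, ticket gives the robot as it stands. The module is installed in compiled form; this text tells all that it offers.
- The arm moves only by the shell command python3 -m jog 'ROWS'. ROWS is JSON, a list of rows, each a list of 3 entries, a list of its own where there are three numbers: the shift along the tool's x, y, z in m, then the turn, a rotation vector about the tool's x, y, z in degrees, then the closure, from -1 (fully open) to 1 (shut). A call has 1 to 12 rows; each row is the pose to reach, as a shift and turn from the pose commanded when the call began, along the tool's axes at that moment; what a row does not reach only later rows make up. A row lasts 1/10 s, in which the tool goes at most 50 mm and 8.59 degrees, less where a joint would pass 70% of its speed; a pose out of reach is approached as far as the arm can. A call with a gripper value outside its range is refused whole. The fingers move at their own pace and stop on an object; the grip force is fixed at half the most. Time passes only in rows, so rows that repeat a pose let the fingers close. It gives the time, the measured TCP pose, the force, the opening and the grip force at its end, in the units of the state.
- bot.read_state(): the state, without advancing time (a new reading comes with each control period).
- get_image(name): name is "side" or "top"; returns a dict with "img" (400x640x3 uint8, blue, green, red), "vertical_fov" (degrees; the focal length in pixels is half the picture's height over the tangent of half this angle, whatever the lens; pixels are square), "cx", "cy" (the principal point, pixels), "k1" (the pictures are not rectified: a ray, as slopes to the right and down, at radius r is drawn at 1 + k1 r^2 times it, then the intrinsics apply), "view" (4x4, takes a point from world to camera coordinates). Camera axes: x right, y up, looking along -z (the intrinsics and any distortion apply to the point x, -y, -z); pixel columns grow to the right and rows downward; lengths in m; the calibration is good to about 2 mm. A picture is of the moment at which its call begins. There is no depth.
- ticket.close_job(): hands the job in; it is judged then, once.
The state is a dict: "time_s": time; "joint_pos": joint angles; "joint_vel": joint speeds; "effort": joint torques, N m; "position": TCP position; "ee_rot": TCP orientation; "wrist_force": force on the tool from outside, world axes, zero at the start; "torque": the same for the moment, N m; "opening": opening from 0.0 (shut) to 1.0 (fully open); "finger_force": force on a finger pad.
Only numpy, scipy, OpenCV 4.12 (cv2) and the standard library are available. Lean on these libraries where they do the work, as an engineer would, in place of code of your own. Each camera call takes 0.05 s, during which the arm holds its last target. There are 200 camera calls.

## Working session

There is one attempt and no reset: what is moved stays moved. The work goes in short steps, Python scripts to look and compute and a shell command to move; the robot and the scene stay as the last step left them, time stands still between calls to the robot, and variables do not carry over. Pictures are saved under pics/ and viewed, at most 10 in all, crops included, and the job is handed in when it is done.

```bash
mkdir -p pics; cat > h.py <<'E'
import numpy as np, cv2
from plant import bot, get_image, ticket
from scipy.spatial.transform import Rotation as R
def cam(n):
    d=get_image(n); return d
def f(d): return 200/np.tan(np.radians(d["vertical_fov"])/2)
def proj(d,p):
    q=np.array(d["view"])@np.append(p,1); s=np.array([q[0]/-q[2],-q[1]/-q[2]]); s=s*(1+d["k1"]*(s@s)); return s*f(d)+[d["cx"],d["cy"]]
def ray(d,u):
    t=(np.array(u,float)-[d["cx"],d["cy"]])/f(d); s=t.copy()
    for _ in range(30): s=t/(1+d["k1"]*(s@s))
    V=np.array(d["view"]); Rm=V[:3,:3]; o=-Rm.T@V[:3,3]; return o,Rm.T@np.array([s[0],-s[1],-1])
def atz(d,u,z):
    o,v=ray(d,u); return o+v*(z-o[2])/v[2]
E
python3 - <<'E'
from h import *
import pickle
D={}
for n in("top","side"):
    d=cam(n); D[n]=d; cv2.imwrite(f"pics/{n}0.png",d["img"]); print(n,d["vertical_fov"],d["cx"],d["cy"],d["k1"]); print(np.round(d["view"],3).tolist())
pickle.dump(D,open("D0.pkl","wb"))
s=bot.read_state(); print(s)
E
```

```text
top 48.66962633218163 319.7104204717227 194.54811848286158 -0.08342042727612564
[[-0.012, -1.0, -0.016, 0.05], [0.983, -0.015, 0.183, -0.609], [-0.184, -0.014, 0.983, -0.775], [0.0, 0.0, 0.0, 1.0]]
side 55.36806400269964 314.64372288230135 200.84165730098837 -0.03728803056687029
[[-0.993, -0.114, 0.005, 0.609], [0.072, -0.591, 0.804, -0.102], [-0.088, 0.799, 0.595, -0.714], [0.0, 0.0, 0.0, 1.0]]
{'time_s': 0.1, 'joint_pos': array([ 1.26801319e+00,  2.13340612e-01, -3.49864021e-02,  1.32347574e+00,
        1.28708684e-05,  1.57080670e+00]), 'joint_vel': array([-0.0013498 , -0.00214427,  0.00059184, -0.00083736,  0.00078226,
        0.00075902]), 'effort': array([ 1.22892954e-03, -6.87242675e+01,  4.87808847e+01,  1.21740735e-02,
        2.16919875e-04, -4.77941569e-06]), 'position': array([0.14901983, 0.47704441, 0.30345273]), 'ee_rot': array([-3.14058622e+00, -1.28604255e-05,  2.83879914e+00]), 'wrist_force': array([ 0.36897463, -0.00972859, -0.37896952]), 'torque': array([0.03166726, 0.01935287, 0.01439568]), 'finger_force': 0.0, 'opening': 1.0023984110642103}
```

View pics/top0.png

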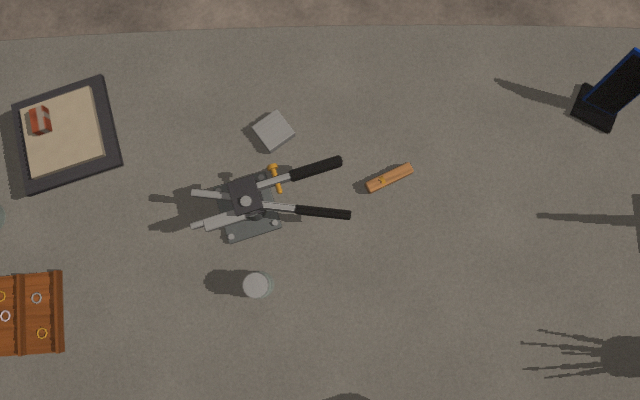

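View pics/side0.png

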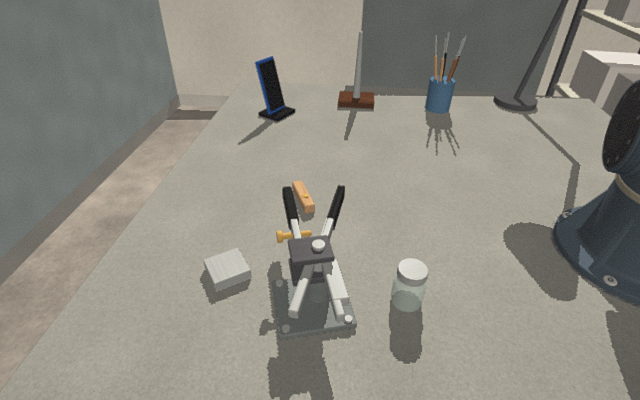

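The top view shows the cutter head near (245,197), the bar grip tip near (341,160), the lever grip tip near (350,215), the brass screw near (277,178), the jar at (257,285), the block at (273,131) and the clamp at (390,178). I'll enlarge it.

```bash
python3 - <<'E'
from h import *
import pickle
D=pickle.load(open("D0.pkl","rb"))
cv2.imwrite("pics/tc.png",cv2.resize(D["top"]["img"][110:300,180:430],None,fx=3.2,fy=3.15,interpolation=cv2.INTER_CUBIC)[:600])
cv2.imwrite("pics/sc.png",cv2.resize(D["side"]["img"][170:340,200:440],None,fx=3.3,fy=3.3,interpolation=cv2.INTER_CUBIC))
E
```

```text
(no output)
```

View pics/tc.png

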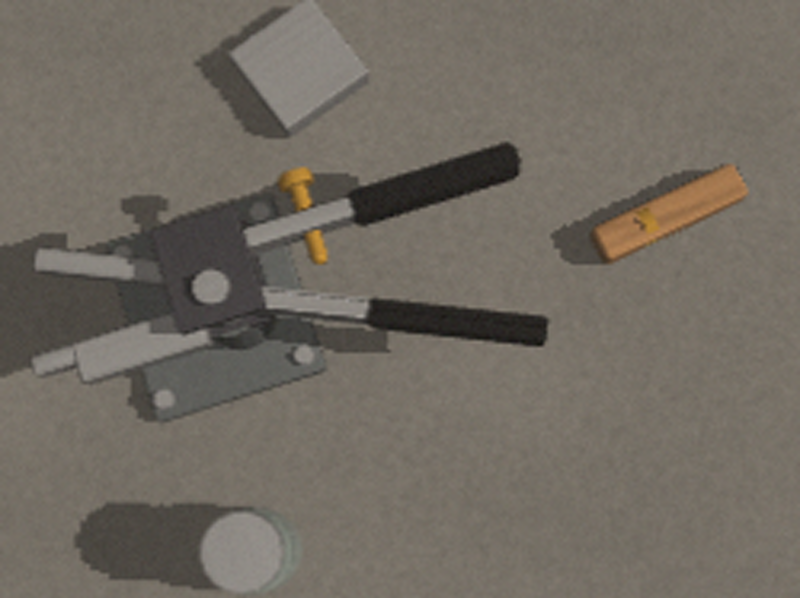

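View pics/sc.png

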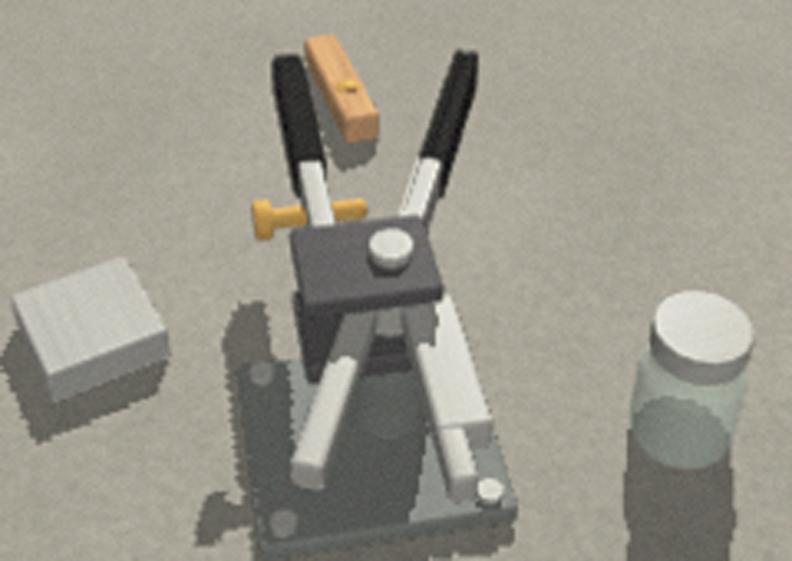

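The crops show the pivot cap (top crop 210,287), the lever tip (546,331), the bar tip (518,158) and the screw tip (319,258). I'll fit the cutter pose to these and to the matching side-crop points.

```bash
cat > fit.py <<'E'
from h import *
import pickle
from scipy.optimize import least_squares
D=pickle.load(open("D0.pkl","rb"))
T=lambda x,y:(x/3.2+180,y/3.15+110); S=lambda x,y:(x/3.3+200,y/3.3+170)
a=.42
def L(r,off,z,q=0): # along lever, off inward(+)
    u=np.array([-np.sin(a-q),-np.cos(a-q)]); n=np.array([np.cos(a-q),-np.sin(a-q)]); return np.append(u*r+n*off,z)
obs=lambda s,h:[("top",T(210,287),[0,0,h]),("side",S(390,243),[0,0,h]),
("top",T(546,318),L(.185,.007,.104)),("side",S(466,51),L(.185,0,.104)),
("top",T(372,300),L(.085,.007,.104)),
("top",T(519,148),[.034,-.185,.104]),("side",S(287,57),[.025,-.185,.104]),
("top",T(352,192),[.034,-.085,.104]),
("top",T(319,260),[s,-.06,.09]),("side",S(364,209),[s,-.06,.09]),
("top",T(323,365),[-.06,-.055,.012]) ,("top",T(165,420),[-.06,.055,.012])]
W=lambda p,l:np.array([p[0]+np.cos(p[2])*l[0]-np.sin(p[2])*l[1],p[1]+np.sin(p[2])*l[0]+np.cos(p[2])*l[1],l[2]])
if __name__=="__main__":
    def res(p,n=11):
        return np.concatenate([proj(D[c],W(p,np.array(l)))-u for c,u,l in obs(p[3],p[4])[:10]])
    r=least_squares(res,[.6,.15,.2,-.02,.125],loss="soft_l1"); print(r.x.round(4)); print(res(r.x).reshape(-1,2).round(1))
    p=r.x; np.save("p.npy",p)
    for c,u,l in obs(0,0)[10:]: print("base",atz(D[c],u,.012).round(3),W(p,l).round(3))
    print("press",W(p,L(.130,-.007,.09)),"tip",W(p,L(.185,-.007,.09)))
    q=[.24,.42]; s=p[3]
    # stop: inner face (6mm off mid) reaches screw tip (round, r5)
    from scipy.optimize import brentq
    g=lambda q:(np.array([s+.005,-.06])@[np.cos(a-q),-np.sin(a-q)])-.005-.006
    print("qstop",brentq(g,0,.6))
    print("jar lid",atz(D["top"],T(241,551),.075),atz(D["side"],S(702,318),.075))
    for x,y in[(595,235),(612,262),(735,165),(747,188)]:print("clamp",atz(D["top"],T(x,y),.022).round(3))
    for c in D:print(c,ray(D[c],(320,200))[0].round(3))
E
python3 fit.py
```

```text
[0.5882 0.1698 0.2822 0.003  0.121 ]
[[ 0.1 -0.3]
 [ 0.4  0.1]
 [ 1.   0.3]
 [ 1.1 -0.6]
 [-1.  -0.9]
 [-1.  -2. ]
 [ 1.  -2.4]
 [-2.  -0.1]
 [ 0.5  0. ]
 [-0.2 -0.3]]
base [0.556 0.119 0.012] [0.546 0.1   0.012]
base [0.523 0.216 0.012] [0.515 0.206 0.012]
press [0.56338464 0.04196615 0.09      ] tip [ 0.55583181 -0.01251279  0.09      ]
qstop 0.3701523830669222
jar lid [0.44358026 0.15859019 0.075     ] [0.44326426 0.15424607 0.075     ]
clamp [ 0.634 -0.049  0.022]
clamp [ 0.617 -0.059  0.022]
clamp [ 0.678 -0.137  0.022]
clamp [ 0.663 -0.144  0.022]
top [0.457 0.031 0.874]
side [0.549 0.58  0.504]
```

```bash
cat > go.py <<'E'
from h import *
from fit import L,W,a
import sys
p=np.load("p.npy")
def pose(q,gap,r=.130,z=.157,off=.0145):  # TCP with back of +y finger gap off the outer face at q
    P=W(p,L(r,-.007-off-gap,z,q)); th=p[2]-a+q   # world angle of tool y
    y=np.array([np.cos(th),np.sin(th),0]); zz=np.array([0,0,-1.]); return P,np.stack([np.cross(y,zz),y,zz],1)
def rel(P,M,ref=None):
    s=bot.read_state(); P0,M0=ref or (s["position"],R.from_euler("xyz",s["ee_rot"]).as_matrix())
    return (M0.T@(P-P0)).round(4),np.degrees(R.from_matrix(M0.T@M).as_rotvec()).round(2)
E
python3 - <<'E'
from go import *
print(pose(0,.03)); print(rel(*pose(0,.03,z=.3)))
E
```

```text
(array([0.51930623, 0.04807707, 0.157     ]), array([[ 0.13732413,  0.99052616,  0.        ],
       [ 0.99052616, -0.13732413,  0.        ],
       [ 0.        ,  0.        , -1.        ]]))
(array([-0.4814, -0.299 ,  0.0037]), array([-5.000e-02,  4.000e-02,  8.054e+01]))
```

```bash
python3 -m jog '[[[-0.481,-0.299,0],[0,0,80.5],1],[[-0.481,-0.299,0],[0,0,80.5],1],[[-0.481,-0.299,0],[0,0,80.5],1],[[-0.481,-0.299,0],[0,0,80.5],1],[[-0.481,-0.299,0],[0,0,80.5],1],[[-0.481,-0.299,0],[0,0,80.5],1],[[-0.481,-0.299,0],[0,0,80.5],1],[[-0.481,-0.299,0],[0,0,80.5],1],[[-0.481,-0.299,0],[0,0,80.5],1],[[-0.481,-0.299,0],[0,0,80.5],1],[[-0.481,-0.299,0],[0,0,80.5],1],[[-0.481,-0.299,0],[0,0,80.5],1]]'
python3 -c "
from go import *
print(rel(*pose(0,.03,z=.3)))"
```

```text
time_s: 1.3
position: [0.5209, 0.045, 0.3031]
ee_rot: [-3.141, 0.001, 1.431]
wrist_force: [-0.5, -0.2, -0.1]
opening: 0.003
finger_force: 0.0
(array([ 0.0028, -0.002 ,  0.0031]), array([-0.03,  0.05, -0.14]))
```

```bash
python3 -m jog '[[[0.003,-0.002,0.03],[0,0,0],1],[[0.003,-0.002,0.06],[0,0,0],1],[[0.003,-0.002,0.09],[0,0,0],1],[[0.003,-0.002,0.12],[0,0,0],1],[[0.003,-0.002,0.14],[0,0,0],1],[[0.003,-0.002,0.146],[0,0,0],1],[[0.003,-0.002,0.146],[0,0,0],1]]'
python3 - <<'E'
from go import *
a=cam("side")["img"][150:290,240:440]; b=cam("top")["img"][130:270,220:420]
cv2.imwrite("pics/c1.png",cv2.resize(np.hstack([a,b]),None,fx=2,fy=2,interpolation=cv2.INTER_CUBIC))
cv2.imwrite("pics/c2.png",cv2.resize(a,None,fx=4,fy=4,interpolation=cv2.INTER_CUBIC))
print(rel(*pose(0,.03)))
E
```

```text
time_s: 2.0
position: [0.517, 0.0518, 0.1576]
ee_rot: [-3.14, 0.0, 1.434]
wrist_force: [0.7, 0.0, 0.8]
opening: -0.005
finger_force: 0.0
(array([-0.0035,  0.0019,  0.0019]), array([ 0.07, -0.02,  0.05]))
```

View pics/c2.png

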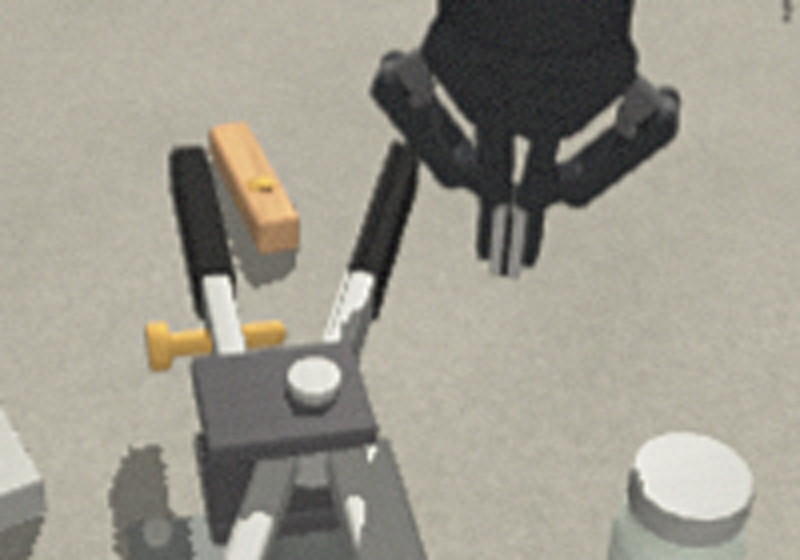

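The shut fingers are just outside the lever. The tips are at crop (505,275), and the linkage only widens well above them. I'll check tip height, then approach.

```bash
python3 - <<'E'
from go import *
d=cam("side"); s=bot.read_state()
for h in(.073,.06): print(h,(proj(d,s["position"]-[0,0,h])-[240,150])*4)
print(s["position"],rel(*pose(0,.004)),s["wrist_force"])
E
```

```text
0.073 [500.89246828 263.28605289]
0.06 [503.42355088 239.86306602]
[0.51809731 0.05179404 0.15909425] (array([-0.0035,  0.0277,  0.0021]), array([ 0.09, -0.02,  0.05])) [0.13295259 0.32355085 0.10323316]
```

```bash
python3 -m jog '[[[-0.002,0.01,0.001],[0,0,0],1],[[-0.003,0.02,0.002],[0,0,0],1],[[-0.003,0.025,0.002],[0,0,0],1],[[-0.003,0.027,0.002],[0,0,0],1],[[-0.003,0.027,0.002],[0,0,0],1]]'
python3 - <<'E'
from go import *
import time
print(rel(*pose(0,.0)))
ref=pose(0,.004)
for q in(0,.05,.1,.15,.2,.24,.28,.32,.36,.38): print(q,*rel(*pose(q,0),ref=ref))
E
```

```text
time_s: 2.65
position: [0.5441, 0.0449, 0.1558]
ee_rot: [-3.141, 0.0, 1.434]
wrist_force: [0.6, 0.1, 0.9]
opening: -0.001
finger_force: 0.0
(array([-0.0003,  0.005 , -0.0012]), array([-0.01,  0.  ,  0.03]))
0 [-0.     0.004  0.   ] [0. 0. 0.]
0.05 [-0.0009  0.0105  0.    ] [ 0.    0.   -2.86]
0.1 [-0.0015  0.0171  0.    ] [ 0.    0.   -5.73]
0.15 [-0.0018  0.0237  0.    ] [ 0.    0.   -8.59]
0.2 [-0.0017  0.0303  0.    ] [  0.     0.   -11.46]
0.24 [-0.0014  0.0355  0.    ] [  0.     0.   -13.75]
0.28 [-0.0009  0.0408  0.    ] [  0.     0.   -16.04]
0.32 [-0.0002  0.046   0.    ] [  0.     0.   -18.33]
0.36 [0.0008 0.0512 0.    ] [  0.     0.   -20.63]
0.38 [0.0013 0.0538 0.    ] [  0.     0.   -21.77]
```

```bash
python3 -m jog '[[[0,0.003,0],[0,0,0],1],[[0,0.005,0],[0,0,0],1],[[0,0.007,0],[0,0,-1],1],[[-0.001,0.0105,0],[0,0,-2.9],1],[[-0.001,0.014,0],[0,0,-4.3],1],[[-0.0015,0.017,0],[0,0,-5.7],1],[[-0.0015,0.0205,0],[0,0,-7.2],1],[[-0.0015,0.0235,0],[0,0,-8.6],1],[[-0.0015,0.027,0],[0,0,-10],1],[[-0.0015,0.030,0],[0,0,-11.5],1],[[-0.0015,0.030,0],[0,0,-11.5],1]]'
python3 - <<'E'
from go import *
s=bot.read_state(); print(rel(*pose(.2,0)),s["wrist_force"])
ref=pose(.2,0)
for q in(.22,.24,.26,.28,.3,.31,.32,.33,.34,.35,.36): print(q,*rel(*pose(q,0),ref=ref))
b=cam("top")["img"][130:270,220:420]
cv2.imwrite("pics/c3.png",cv2.resize(b,None,fx=4,fy=4,interpolation=cv2.INTER_CUBIC))
E
```

```text
time_s: 3.75
position: [0.5736, 0.0393, 0.1558]
ee_rot: [-3.142, 0.0, 1.636]
wrist_force: [-3.5, -2.3, 1.2]
opening: 0.001
finger_force: 1.9
(array([-0.0006,  0.0011, -0.0012]), array([-0.  ,  0.01,  0.15])) [-3.50888412 -2.28802298  1.16712611]
0.22 [-0.0004  0.0026  0.    ] [ 0.    0.   -1.15]
0.24 [-0.0008  0.0052  0.    ] [ 0.    0.   -2.29]
0.26 [-0.0011  0.0078  0.    ] [ 0.    0.   -3.44]
0.28 [-0.0013  0.0105  0.    ] [ 0.    0.   -4.58]
0.3 [-0.0015  0.0131  0.    ] [ 0.    0.   -5.73]
0.31 [-0.0016  0.0144  0.    ] [ 0.   0.  -6.3]
0.32 [-0.0016  0.0157  0.    ] [ 0.    0.   -6.88]
0.33 [-0.0017  0.017   0.    ] [ 0.    0.   -7.45]
0.34 [-0.0017  0.0184  0.    ] [ 0.    0.   -8.02]
0.35 [-0.0018  0.0197  0.    ] [ 0.    0.   -8.59]
0.36 [-0.0018  0.021   0.    ] [ 0.    0.   -9.17]
```

View pics/c3.png

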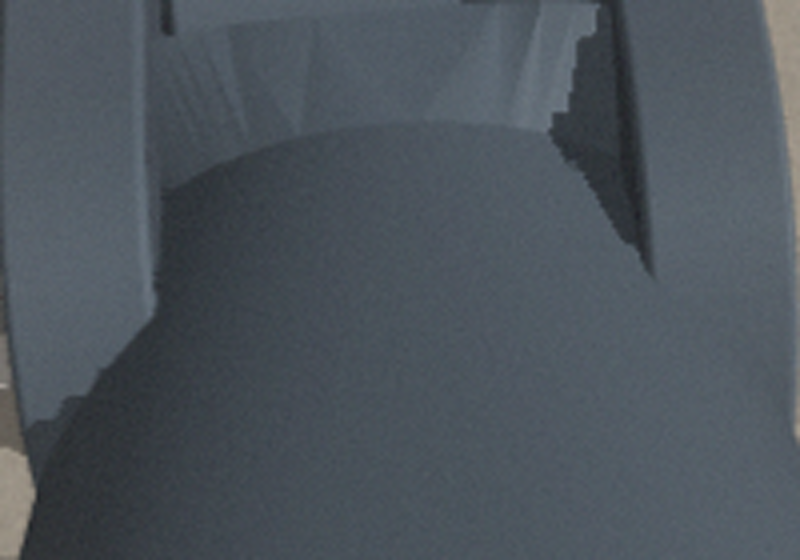

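The arm blocks the top view, but the force shows contact at about 4 N. I'll continue in small steps.

```bash
python3 -m jog '[[[0,0.0025,0],[0,0,-1.1],1],[[-0.001,0.005,0],[0,0,-2.3],1],[[-0.001,0.008,0],[0,0,-3.4],1],[[-0.001,0.0105,0],[0,0,-4.6],1],[[-0.0015,0.013,0],[0,0,-5.7],1],[[-0.0015,0.013,0],[0,0,-5.7],1]]'
python3 - <<'E'
from go import *
s=bot.read_state(); print(rel(*pose(.3,0)),s["wrist_force"],s["finger_force"])
a=cam("side")["img"][150:290,240:440]
cv2.imwrite("pics/c4.png",cv2.resize(a,None,fx=4,fy=4,interpolation=cv2.INTER_CUBIC))
E
```

```text
time_s: 4.4
position: [0.5866, 0.0388, 0.1558]
ee_rot: [-3.141, -0.0, 1.735]
wrist_force: [-4.5, -0.6, 0.1]
opening: -0.001
finger_force: 2.1
(array([-0.001 ,  0.0012, -0.0012]), array([-0.01, -0.  ,  0.11])) [-4.54238643 -0.59622045  0.10361964] 2.1254418790340424
```

View pics/c4.png

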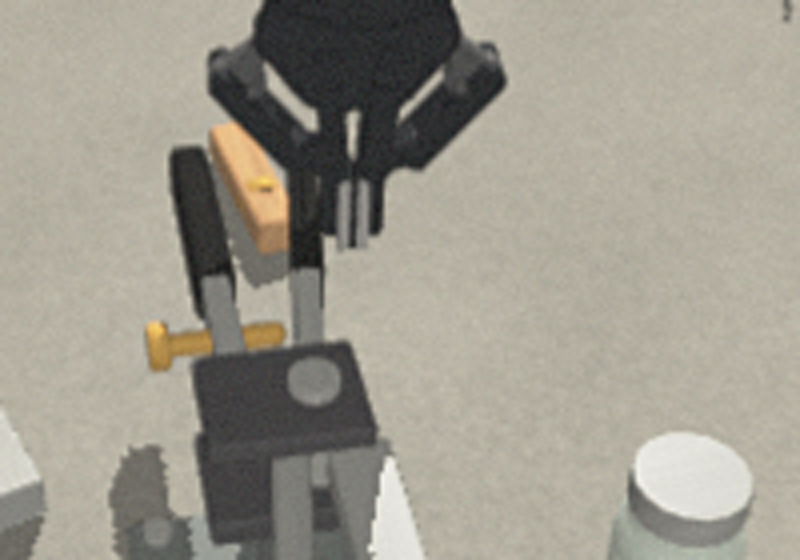

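The lever has come in, and its inner face (about x=293) is just short of the screw tip (285,332). I'll make smaller steps now.

```bash
python3 -m jog '[[[0,0.0015,0],[0,0,-0.6],1],[[0,0.0025,0],[0,0,-1.1],1],[[0,0.004,0],[0,0,-1.7],1],[[0,0.005,0],[0,0,-2.3],1],[[0,0.006,0],[0,0,-2.6],1],[[0,0.006,0],[0,0,-2.6],1]]'
```

```text
time_s: 5.05
position: [0.5923, 0.0394, 0.1559]
ee_rot: [-3.141, 0.001, 1.779]
wrist_force: [-4.5, -3.3, -1.0]
opening: 0.001
finger_force: 2.3
```

```bash
python3 -m jog '[[[0,0.0007,0],[0,0,-0.3],1],[[0,0.0013,0],[0,0,-0.6],1],[[0,0.002,0],[0,0,-0.9],1],[[0,0.002,0],[0,0,-0.9],1]]'
```

```text
time_s: 5.45
position: [0.5939, 0.0396, 0.1558]
ee_rot: [-3.141, 0.001, 1.795]
wrist_force: [-6.6, -6.7, 1.4]
opening: -0.001
finger_force: 3.8
```

```bash
python3 -m jog '[[[0,0.0005,0],[0,0,0],1],[[0,0.001,0],[0,0,0],1],[[0,0.001,0],[0,0,0],1]]'
python3 - <<'E'
from go import *
s=bot.read_state(); print(rel(*pose(.37,0)))
E
```

```text
time_s: 5.75
position: [0.5945, 0.0397, 0.1558]
ee_rot: [-3.14, 0.001, 1.794]
wrist_force: [-8.9, -7.6, 3.6]
opening: -0.003
finger_force: 5.3
(array([-0.0019,  0.0023, -0.0012]), array([-0.1 ,  0.06, -0.5 ]))
```

```bash
python3 -m jog '[[[-0.0005,0.0005,0],[0,0,0],1],[[-0.001,0.0015,0],[0,0,0],1],[[-0.001,0.0015,0],[0,0,0],1]]'
python3 - <<'E'
from go import *
a=cam("side")["img"][150:290,240:440]
cv2.imwrite("pics/c5.png",cv2.resize(a[40:100,20:95],None,fx=8,fy=8,interpolation=cv2.INTER_CUBIC))
E
```

```text
time_s: 6.05
position: [0.5955, 0.0396, 0.1557]
ee_rot: [-3.139, -0.0, 1.795]
wrist_force: [-15.7, -2.7, 6.8]
opening: 0.001
finger_force: 8.1
```

View pics/c5.png

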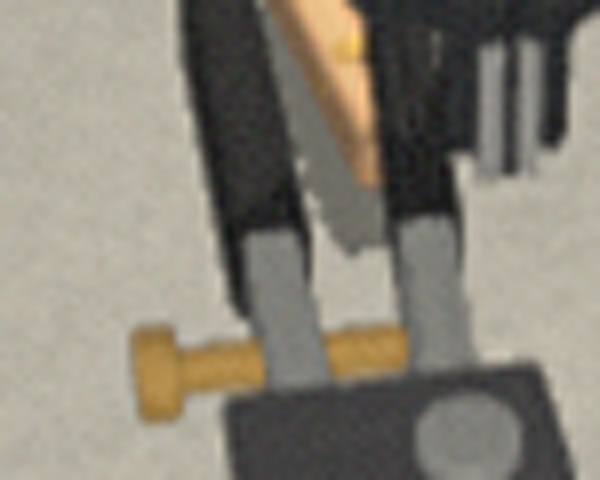

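The lever's inner face now meets the brass tip (about 408,350), and the force is about 16 N, well over the spring, so it is on the stop. I'll hold there.

```bash
python3 -m jog '[[[0,0,0],[0,0,0],1],[[0,0,0],[0,0,0],1],[[0,0,0],[0,0,0],1],[[0,0,0],[0,0,0],1],[[0,0,0],[0,0,0],1],[[0,0,0],[0,0,0],1],[[0,0,0],[0,0,0],1],[[0,0,0],[0,0,0],1],[[0,0,0],[0,0,0],1],[[0,0,0],[0,0,0],1],[[0,0,0],[0,0,0],1],[[0,0,0],[0,0,0],1]]'
python3 -m jog '[[[0,0,0],[0,0,0],1],[[0,0,0],[0,0,0],1],[[0,0,0],[0,0,0],1],[[0,0,0],[0,0,0],1],[[0,0,0],[0,0,0],1],[[0,0,0],[0,0,0],1],[[0,0,0],[0,0,0],1],[[0,0,0],[0,0,0],1],[[0,0,0],[0,0,0],1],[[0,0,0],[0,0,0],1],[[0,0,0],[0,0,0],1],[[0,0,0],[0,0,0],1]]'
python3 - <<'E'
from go import *
ref=pose(.375,0)
for q in(.34,.3,.26,.22,.18,.14,.1,.06,.02,0,-.04): print(q,*rel(*pose(max(q,0),.005 if q<0 else 0),ref=ref))
E
```

```text
time_s: 7.3
position: [0.5955, 0.0396, 0.1557]
ee_rot: [-3.139, -0.0, 1.795]
wrist_force: [-14.6, -1.9, 6.6]
opening: 0.001
finger_force: 8.0
time_s: 8.5
position: [0.5955, 0.0396, 0.1557]
ee_rot: [-3.139, -0.0, 1.795]
wrist_force: [-15.9, -2.4, 7.0]
opening: 0.002
finger_force: 8.0
0.34 [ 0.0008 -0.0045  0.    ] [0.   0.   2.01]
0.3 [ 0.002  -0.0097  0.    ] [0.  0.  4.3]
0.26 [ 0.0033 -0.0148  0.    ] [0.   0.   6.59]
0.22 [ 0.0049 -0.0198  0.    ] [0.   0.   8.88]
0.18 [ 0.0066 -0.0248  0.    ] [ 0.    0.   11.17]
0.14 [ 0.0086 -0.0297  0.    ] [ 0.    0.   13.46]
0.1 [ 0.0107 -0.0345  0.    ] [ 0.    0.   15.76]
0.06 [ 0.0131 -0.0392  0.    ] [ 0.    0.   18.05]
0.02 [ 0.0156 -0.0438  0.    ] [ 0.    0.   20.34]
0 [ 0.0169 -0.0461  0.    ] [ 0.    0.   21.49]
-0.04 [ 0.0187 -0.0508  0.    ] [ 0.    0.   21.49]
```

```bash
python3 -m jog '[[[0,-0.002,0],[0,0,0.5],1],[[0.0005,-0.004,0],[0,0,1.2],1],[[0.001,-0.006,0],[0,0,2.2],1],[[0.0015,-0.0085,0],[0,0,3.2],1],[[0.002,-0.011,0],[0,0,4.3],1],[[0.0025,-0.0135,0],[0,0,5.4],1],[[0.0035,-0.016,0],[0,0,6.6],1],[[0.004,-0.0185,0],[0,0,7.7],1],[[0.005,-0.021,0],[0,0,8.9],1],[[0.006,-0.0235,0],[0,0,10],1],[[0.0065,-0.026,0],[0,0,11.2],1],[[0.0065,-0.026,0],[0,0,11.2],1]]'
python3 - <<'E'
from go import *
s=bot.read_state(); print(rel(*pose(.18,0)),rel(*pose(0,0)))
ref=pose(.18,0)
for q in(.16,.14,.12,.1,.08,.06,.04,.02,0,-.04): print(q,*rel(*pose(max(q,0),.005 if q<0 else 0),ref=ref))
E
```

```text
time_s: 9.7
position: [0.5699, 0.0404, 0.156]
ee_rot: [3.142, -0.0, 1.599]
wrist_force: [-4.2, 1.4, -0.5]
opening: 0.001
finger_force: 1.7
(array([-0.0014,  0.0022, -0.001 ]), array([ 0.  , -0.01, -0.83])) (array([ 0.0042, -0.0208, -0.001 ]), array([ 0.  , -0.01,  9.49]))
0.16 [ 0.0005 -0.0026  0.    ] [0.   0.   1.15]
0.14 [ 0.001  -0.0052  0.    ] [0.   0.   2.29]
0.12 [ 0.0015 -0.0078  0.    ] [0.   0.   3.44]
0.1 [ 0.0021 -0.0103  0.    ] [0.   0.   4.58]
0.08 [ 0.0028 -0.0129  0.    ] [0.   0.   5.73]
0.06 [ 0.0035 -0.0154  0.    ] [0.   0.   6.88]
0.04 [ 0.0043 -0.0179  0.    ] [0.   0.   8.02]
0.02 [ 0.0051 -0.0204  0.    ] [0.   0.   9.17]
0 [ 0.0059 -0.0229  0.    ] [ 0.    0.   10.31]
-0.04 [ 0.0068 -0.0278  0.    ] [ 0.    0.   10.31]
```

Still in contact. I'll ease it the rest of the way.

```bash
python3 -m jog '[[[0.0005,-0.0025,0],[0,0,1.1],1],[[0.001,-0.005,0],[0,0,2.2],1],[[0.0015,-0.0075,0],[0,0,3.3],1],[[0.002,-0.01,0],[0,0,4.4],1],[[0.0025,-0.0125,0],[0,0,5.6],1],[[0.003,-0.015,0],[0,0,6.8],1],[[0.004,-0.0175,0],[0,0,8],1],[[0.0045,-0.0195,0],[0,0,9],1],[[0.005,-0.021,0],[0,0,9.5],1],[[0.005,-0.022,0],[0,0,9.5],1],[[0.005,-0.023,0],[0,0,9.5],1],[[0.005,-0.024,0],[0,0,9.5],1]]'
```

```text
time_s: 10.9
position: [0.5461, 0.0446, 0.1559]
ee_rot: [3.141, -0.0, 1.434]
wrist_force: [-0.2, -0.4, 0.8]
opening: 0.002
finger_force: 0.0
```

```bash
python3 -m jog '[[[0,-0.001,0],[0,0,0],1],[[0,-0.002,0],[0,0,0],1],[[0,-0.003,0],[0,0,0],1],[[0,-0.004,0],[0,0,0],1],[[0,-0.005,0],[0,0,0],1],[[0,-0.006,0],[0,0,0],1],[[0,-0.006,0],[0,0,0],1]]'
```

```text
time_s: 11.6
position: [0.5399, 0.0454, 0.1559]
ee_rot: [-3.141, 0.0, 1.434]
wrist_force: [0.7, 0.6, -0.7]
opening: -0.001
finger_force: 0.0
```

Force is gone at the rest position. I'll back away, rise and check with the camera.

```bash
python3 -m jog '[[[0,-0.015,0],[0,0,0],1],[[0,-0.03,0],[0,0,0],1],[[0,-0.03,-0.03],[0,0,0],1],[[0,-0.03,-0.07],[0,0,0],1],[[0,-0.03,-0.11],[0,0,0],1],[[0,-0.05,-0.14],[0,0,0],1],[[0,-0.08,-0.14],[0,0,0],1],[[0,-0.08,-0.14],[0,0,0],1]]'
python3 - <<'E'
from go import *
import pickle
D=pickle.load(open("D0.pkl","rb"))["side"]["img"]
a=cam("side")["img"]
d=np.abs(a.astype(int)-D).max(2)[170:330,200:370]; print((d>60).sum())
cv2.imwrite("pics/c6.png",cv2.resize(np.hstack([D[170:330,200:400],a[170:330,200:400]]),None,fx=2,fy=2))
E
```

```text
time_s: 12.4
position: [0.4589, 0.0566, 0.2971]
ee_rot: [3.14, -0.0, 1.434]
wrist_force: [1.3, 0.1, 0.9]
opening: 0.002
finger_force: 0.0
0
```

View pics/c6.png

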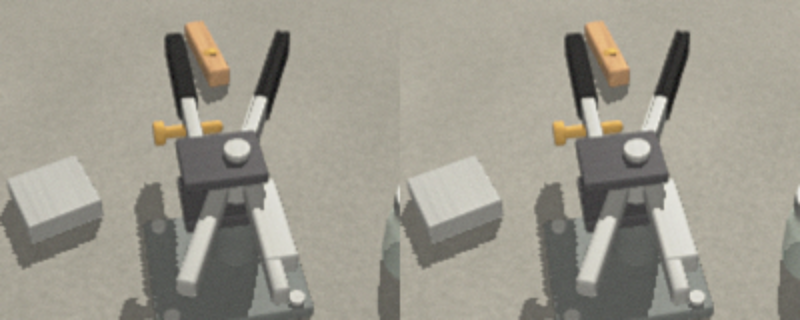

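The before and after views match: the lever tip is at (287,35) and (687,35), fully home, and nothing has moved.

```bash
python3 -c "
from plant import ticket
print(ticket.close_job())"
```

```text
the job is handed in; nothing more can be done
None
```

I pressed the lever onto its stop screw at about 16 N, held it there for 2.4 s, eased it back fully home and moved clear; the other things on the bench look undisturbed, and the job was handed in at about 12.5 s.

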